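Draw the rolling pin out of its box

ROBOT

A 6-joint arm with a two-finger parallel gripper is mounted at the origin on a cart in front of the work surface, level with it; the furniture and walls round the work are solid. World frame = base frame: x ahead of the robot, y to its left, z up, the work surface at z = 0. Lengths are in m, angles in degrees, forces in N, time in s.
With the tool pointing down it reaches from about 0.4 to 0.825 m from the base axis. Payload 7 kg.
Tool frame: the origin (TCP) lies on the centre line of the jaws, within the pads' length; the fingertips stand 14 mm ahead of it and the grasp point (between the pads) lies 5 mm behind it; z points along the fingers, y is the line along which they close (so a half turn about z gives the same grasp; the last joint's range is limited). The gripper opens to 88 mm and grips with 3 to 60 N. Pads are 19 mm wide; open, the fingers measure 130 mm over their backs; the gripper's body (78 mm by 193 mm) begins 47 mm behind the grasp point.
Start: joints at [-59.696, 20.546, 0.682, 0, -70.136, -16.507], TCP at [0.161, -0.656, 0.241] pointing down, gripper open.
Joint ranges: [-176.03, 176.03], [-82.01, 121.73], [-58.28, 71.71], [-173.87, 95.51], [-174.79, -0.11], [-173.66, 173.66]. Speed limits (degrees/s): [136.94, 136.94, 172.46, 180, 180, 180].

INTERFACE

Orientations are given as [roll, pitch, yaw] about the fixed x, y, z axes, in that order (R = Rz(yaw) Ry(pitch) Rx(roll)).
In Python, from plant import r gives the robot as it stands.
- The arm moves only by the tool send_rows, never from a script. Its argument "steps" is a list of rows, each an object with "dp": the shift along the tool's x, y, z in mm, a list of three; "roll": the turn about the tool's z in rad; "jaw": the opening in per cent of the stroke, from 0 (shut) to 100 (fully open). In form: [{"dp": [tx, ty, tz], "roll": roll, "jaw": jaw}, ...]. A call has 1 to 5 rows; each row is the pose to reach, as a shift and turn from the pose commanded when the call began, along the tool's axes at that moment; what a row does not reach only later rows make up. A row lasts 1/8 s, in which the tool goes at most 62.5 mm and 10.7 degrees, less where a joint would pass 70% of its speed; a pose out of reach is approached as far as the arm can. A call with a gripper value outside its range is refused whole. The fingers move at their own pace and stop on an object; "newtons" is the grip in N (left out, the last holds). Time passes only in rows, so rows that repeat a pose let the fingers close. It gives the time, the measured TCP pose, the force, the opening and the grip force at its end, in the units of the state.
- r.get_state(): the state, without advancing time (a new reading comes with each control period).
- r.capture(name): name is "side" or "top"; returns a dict with "image" (384x512x3 uint8, blue, green, red), "K" (3x3 intrinsics, pixels), "dist" ([k1, k2, p1, p2, k3] as OpenCV has them; the pictures are not rectified), "rvec" (rotation vector, rad) and "tvec" (3), from world to camera coordinates, as OpenCV has them. Camera axes: x right, y down, z forward; pixel columns grow to the right and rows downward; lengths in m; the calibration is good to about 2 mm. A picture is of the moment at which its call begins. There is no depth.
- r.close_job(): hands the job in; it is judged then, once.
The state is a dict: "time_s": time; "joints": joint angles; "qd": joint speeds; "joint_torque": joint torques, N m; "tcp_pos": TCP position; "eef_rot": TCP orientation; "contact_force": force on the tool from outside, world axes, zero at the start; "moment": the same for the moment, N m; "gripper_width": finger opening in m; "gripper_force": force on a finger pad.
Only numpy, scipy, OpenCV 4.12 (cv2) and the standard library are available. Lean on these libraries where they do the work, as an engineer would, in place of code of your own. Each camera call takes 0.05 s, during which the arm holds its last target. There are 200 camera calls.

TASK

Take the rolling pin out of the wooden box. It is longer than the opening in the top, so slide it back into the deeper end of the box, tip its other end up through the opening and draw it out on the slant; leave the box where it stands and the jar, garlic and mug alone. Finish still holding the pin level over the box, about 15 cm clear above it; do not put it down or let go.

Things in the scene. Friction and masses are not known exactly. Their poses are not given: they have to be found in the camera images.
- opening (a point): Centre of the opening in the top of the light wooden box, level with the box's upper face, 88 mm above the worktop. Axes: z up, y along the box (to the robot's left, turned at most 0.35 rad), x across it. The opening spans y -110 to +110 mm and x -70 to +70 mm (full inner width). Beyond it the top is fixed board, 8 mm thick. The box is loose, about 2 kg, closed all round otherwise.
- deep_end (a point): Inner face of the box's right end wall, at floor level, mid-width: 215 mm from the opening's centre along the box's -y, so this pocket reaches 105 mm under the board. Inner floor 8 mm above the worktop, underside of the board 80 mm; walls 8 mm thick. Same axes as the opening.
- shallow_end (a point): Inner face of the box's left end wall, at floor level, mid-width: 165 mm from the opening's centre along the box's +y, so this pocket reaches only 55 mm under the board. Same axes.
- pin_mid (a point): Centre of the wooden rolling pin: round rod 300 mm long along its own y (= the box's y at the start), 24 mm thick over the middle 210 mm, 18 mm at the ends, about 150 g. It lies mid-width, both ends under the boards, axis 38 mm above the worktop, in two saddles at y = -75 and +75 mm (46 mm wide, 12 mm thick, grooves 28 mm wide, bottom 26 and cheeks 34 mm above the worktop).
- pin_left (a point): Centre of the pin's left end face (150 mm along its own +y from the middle), at the start under the board of the shallow end.
- pin_right (a point): Centre of the pin's right end face (150 mm along its own -y), at the start in the deep end.
- black_jar: Bystander: matt black jar, 90 mm across, 125 mm high, behind the box to the left; origin at the centre of its underside.
- garlic: Bystander: white garlic bulb, 60 mm across and high, behind the box; origin at the centre of its underside.
- mug: Bystander: white mug, 90 mm across, 118 mm with the handle, 87 mm high, to the right of the box near the robot; origin at the centre of its underside.

How it is judged:
By the outcome, as a careful person would: the job done as asked, in the order asked, and still so for the second after the job is handed in, while the arm keeps its last pose, push and grip.
It also fails if it takes over 42 s, if anything falls off the work surface, if the arm or the gripper's body presses on something with over 40 N, if the wrist force passes 120 N, or if a joint passes its speed limit or range.

## Working session

There is one attempt and no reset: what is moved stays moved. The work goes in short steps, Python scripts to look and compute and a tool call to move; the robot and the scene stay as the last step left them, time stands still between calls to the robot, and variables do not carry over. Pictures are saved under pics/ and viewed, at most 10 in all, crops included, and the job is handed in when it is done.

Besides the shell and the picture viewer there is one more tool, called after "Request:" in YAML: its name, and indented under it one key for each argument. send_rows: Moves the arm, as the interface text tells. Its arguments: {"type":"object","properties":{"steps":{"type":"array","items":{"type":"object","properties":{"dp":{"type":"array","items":{"type":"number"}},"roll":{"type":"number"},"jaw":{"type":"number"}}}},"newtons":{"type":"number"}},"required":["steps"]}

```bash
mkdir -p pics; python3 - <<'E'
from plant import r
import cv2
s=r.get_state(); print({k:s[k] for k in ('time_s','tcp_pos','eef_rot','gripper_width')})
for n in('top','side'):
    c=r.capture(n); cv2.imwrite(f'pics/{n}0.png',c['image']); print(n,c['K'],c['dist'],c['rvec'],c['tvec'])
E
```

```text
{'time_s': 0.0, 'tcp_pos': array([ 0.16081626, -0.65509698,  0.23961698]), 'eef_rot': array([ 1.79905704e+02, -9.04952035e-03, -1.66209336e+02]), 'gripper_width': 0.08719134750347349}
top [[409.306888     0.         258.02360578]
 [  0.         409.306888   198.21609165]
 [  0.           0.           1.        ]] [-0.123797  0.        0.        0.        0.      ] [ 2.19905468 -2.18314732  0.08285079] [-0.11685689  0.60983726  1.4602158 ]
side [[445.24487536   0.         261.53961238]
 [  0.         445.24487536 185.80030728]
 [  0.           0.           1.        ]] [-0.12957131  0.          0.          0.          0.        ] [ 1.89242384  1.03682656 -0.61365795] [-0.2474497  -0.20162382  1.85884029]
```

View pics/top0.png

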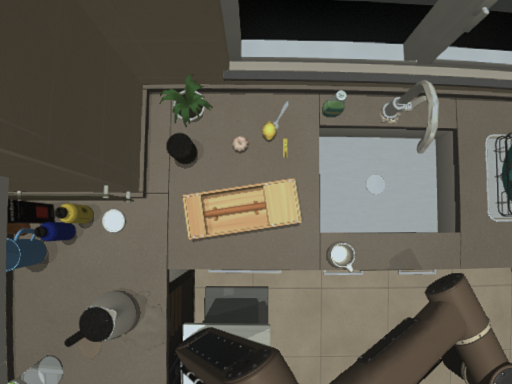

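View pics/side0.png

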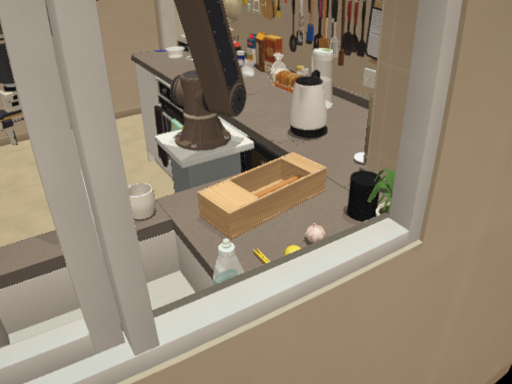

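The top view shows the box spanning (183,192)–(301,240), with its wide (deep) board to the right and the pin lying in the opening. The jar is at (181,148), the garlic at (240,144) and the mug at (342,255). I'll enlarge the box next.

```bash
python3 - <<'E'
import cv2
i=cv2.imread('pics/top0.png')[165:255,170:315]
cv2.imwrite('pics/top0c.png',cv2.resize(i,None,fx=5.5,fy=5.5,interpolation=cv2.INTER_CUBIC))
E
```

```text
(no output)
```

View pics/top0c.png

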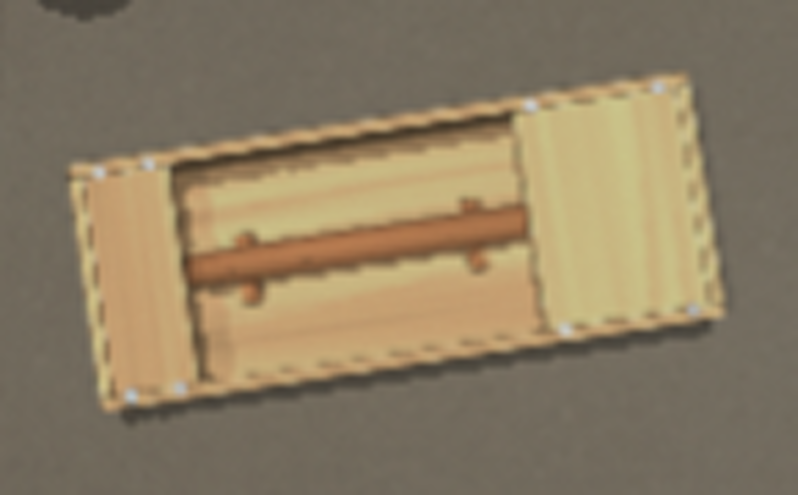

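The enlarged crop shows the outer top corners at about (70,167), (688,75), (723,315) and (108,410). The board edges are at x≈172–197 on the left and 515–545 on the right, and the pin axis runs from (190,268) to (527,222).

```bash
cat > h.py <<'E'
import numpy as np, cv2
from scipy.optimize import least_squares
def cam(c): return c['rvec'],c['tvec'],c['K'],c['dist']
def proj(P,c): return cv2.projectPoints(np.array(P,float).reshape(-1,1,3),*cam(c))[0][:,0]
def ray(px,c,z):
    u=cv2.undistortPoints(np.array(px,float).reshape(-1,1,2),c['K'],c['dist'])[:,0]
    R=cv2.Rodrigues(c['rvec'])[0]; o=-R.T@c['tvec'].ravel()
    d=np.c_[u,np.ones(len(u))]@R
    return o+d*((z-o[2])/d[:,2])[:,None]
def box(p,pts):
    pts=np.array(pts,float); c,s=np.cos(p[2]),np.sin(p[2])
    return np.c_[p[0]+c*pts[:,0]-s*pts[:,1],p[1]+s*pts[:,0]+c*pts[:,1],pts[:,2]]
E
python3 - <<'E'
from plant import r
from h import *
c=r.capture('top')
f=lambda a:(np.array(a,float)+.5)/5.5-.5+[170,165]
px=f([(70,167),(688,75),(723,315),(108,410),(170,163),(515,110),(545,332),(197,385)])
m=[(.078,.173,.088),(.078,-.223,.088),(-.078,-.223,.088),(-.078,.173,.088),(.070,.11,.088),(.07,-.11,.088),(-.07,-.11,.088),(-.07,.11,.088)]
s=least_squares(lambda p:(proj(box(p,m),c)-px).ravel(),[.6,.0,0.1],loss='soft_l1')
print(s.x,np.round(s.fun.reshape(-1,2),1))
pin=ray(f([(190,268),(527,222)]),c,.038+.0)
print(pin, np.arctan2(-(pin[0]-pin[1])[0],(pin[0]-pin[1])[1]))
cc=np.cos(s.x[2]);ss=np.sin(s.x[2])
d=(pin-[s.x[0],s.x[1],0]); print(np.c_[cc*d[:,0]+ss*d[:,1],-ss*d[:,0]+cc*d[:,1]])
print('jar,garlic,mug',ray([(181,148)],c,.125),ray([(240,144)],c,.05),ray([(340,255)],c,.087))
E
```

```text
[ 0.56636138 -0.03112546  0.15668318] [[-0.4 -0.3]
 [ 0.1 -0.4]
 [ 0.8  0.4]
 [-1.   0.2]
 [-0.3  0. ]
 [-0.2  0.3]
 [ 0.4 -0.1]
 [ 0.5 -0.2]]
[[ 0.55399402  0.07986083  0.038     ]
 [ 0.58558499 -0.13885613  0.038     ]] 0.14344561859366867
[[ 0.00510276  0.11155657]
 [ 0.00217752 -0.10941071]]
jar,garlic,mug [[0.77322416 0.15214934 0.125     ]] [[ 0.80315592 -0.04617708  0.05      ]] [[ 0.4116303  -0.39664021  0.087     ]]
```

```bash
cat > d.py <<'E'
# usage: d.py box_x box_y z_tcp  -> dp (mm, tool axes) and roll to get there from the present pose
import sys; from plant import r; from h import *
B=np.array([.5664,-.0311,.1567])
s=r.get_state(); y=np.deg2rad(s['eef_rot'][2]); p=s['tcp_pos']
def here():
    d=p[:2]-B[:2]; c,q=np.cos(B[2]),np.sin(B[2]); return np.array([c*d[0]+q*d[1],-q*d[0]+c*d[1],p[2]])
if __name__=='__main__':
    t=box(B,[[float(a)/1000 for a in sys.argv[1:4]]])[0]; d=t-p
    dp=[d[0]*np.cos(y)+d[1]*np.sin(y), d[0]*np.sin(y)-d[1]*np.cos(y), -d[2]]
    w=B[2]-np.pi/2-y; w=(w+np.pi)%(2*np.pi)-np.pi
    print('t',round(s['time_s'],2),'box-frame tcp mm',np.round(here()*1000,1),'dp',np.round(np.array(dp)*1000,1),'roll',round(-w,4),'F',np.round(s['contact_force'],1),'w',round(s['gripper_width']*1000,1),'gf',round(float(np.max(s['gripper_force'])),1),'rpy',np.round(s['eef_rot'],1))
E
python3 d.py 0 20 240
```

```text
t 0.15 box-frame tcp mm [-497.9 -553.2  239.8] dp [-5.443e+02  5.293e+02 -2.000e-01] roll -1.4867 F [ 0.5 -0.5  0.7] w 87.4 gf 0.0 rpy [ 179.9   -0.  -166.2]
```

Request:
send_rows:
  steps:
    - {"dp": [-45,44,0],"roll": -0.12,"jaw": 57}
    - {"dp": [-90,88,0],"roll": -0.24,"jaw": 57}
    - {"dp": [-135,132,0],"roll": -0.36,"jaw": 57}
    - {"dp": [-180,176,0],"roll": -0.48,"jaw": 57}
    - {"dp": [-225,220,0],"roll": -0.6,"jaw": 57}
  newtons: 10

```text
time_s: 0.78
tcp_pos: [0.3265, -0.3883, 0.2405]
eef_rot: [-180.0, 0.0, -131.6]
contact_force: [1.4, 0.6, 0.5]
gripper_width: 0.0505
gripper_force: 0.0
```

```bash
python3 d.py 0 20 200
```

```text
t 0.78 box-frame tcp mm [-292.7 -315.3  240.5] dp [-439.1   73.2   40.5] roll -0.8829 F [1.4 0.6 0.5] w 50.5 gf 0.0 rpy [-180.     0.  -131.6]
```

Request:
send_rows:
  steps:
    - {"dp": [-55,9,0],"roll": -0.12}
    - {"dp": [-110,18,0],"roll": -0.24}
    - {"dp": [-165,27,10],"roll": -0.36}
    - {"dp": [-220,36,20],"roll": -0.48}
    - {"dp": [-275,45,30],"roll": -0.6}

```text
invalid input
```

```bash
python3 d.py 0 20 160
```

```text
t 0.78 box-frame tcp mm [-292.7 -315.3  240.5] dp [-439.1   73.2   80.5] roll -0.8829 F [1.4 0.6 0.5] w 50.5 gf 0.0 rpy [-180.     0.  -131.6]
```

Each row needs `jaw`, so I'll add it.

Request:
send_rows:
  steps:
    - {"dp": [-55,9,0],"roll": -0.12,"jaw": 57}
    - {"dp": [-110,18,0],"roll": -0.24,"jaw": 57}
    - {"dp": [-165,27,10],"roll": -0.36,"jaw": 57}
    - {"dp": [-220,36,20],"roll": -0.48,"jaw": 57}
    - {"dp": [-275,45,30],"roll": -0.6,"jaw": 57}

```text
time_s: 1.4
tcp_pos: [0.4763, -0.1533, 0.2104]
eef_rot: [-180.0, 0.0, -97.2]
contact_force: [0.9, -1.0, -0.3]
gripper_width: 0.0502
gripper_force: 0.0
```

```bash
python3 d.py 0 20 160
```

```text
t 1.4 box-frame tcp mm [-108.  -106.7  210.4] dp [-151.8  -68.4   50.4] roll -0.2825 F [ 0.9 -1.  -0.3] w 50.2 gf 0.0 rpy [-180.     0.   -97.2]
```

Request:
send_rows:
  steps:
    - {"dp": [-50,-23,15],"roll": -0.1,"jaw": 57}
    - {"dp": [-100,-46,35],"roll": -0.2,"jaw": 57}
    - {"dp": [-152,-68,50],"roll": -0.283,"jaw": 57}
    - {"dp": [-152,-68,50],"roll": -0.283,"jaw": 57}

```text
time_s: 1.9
tcp_pos: [0.5636, -0.0104, 0.1586]
eef_rot: [179.9, -0.0, -81.0]
contact_force: [-0.7, 0.4, 0.3]
gripper_width: 0.0502
gripper_force: 0.0
```

```bash
python3 d.py 0 20 110; python3 - <<'E'
from plant import r
from h import *; import d
a=r.capture('top')['image'][150:260,165:315]; b=r.capture('side')['image'][110:250,170:360]
k=lambda i,w:cv2.resize(i,(w,int(i.shape[0]*w/i.shape[1])),interpolation=cv2.INTER_CUBIC)
a,b=k(a,400),k(b,400); H=max(len(a),len(b))
pad=lambda i:cv2.copyMakeBorder(i,0,H-len(i),0,0,0)
cv2.imwrite('pics/above.png',np.hstack([pad(a),pad(b)]))
E
```

```text
t 1.9 box-frame tcp mm [  0.5  20.9 158.6] dp [ 0.9  0.5 48.6] roll 0.0007 F [-0.7  0.4  0.3] w 50.2 gf 0.0 rpy [179.9  -0.  -81. ]
```

View pics/above.png

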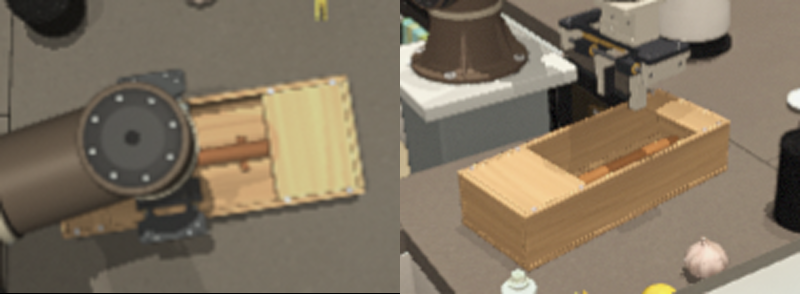

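The gripper stands over the opening, across the pin, with fingers clear of both side walls. I'll go down and close lightly.

Request:
send_rows:
  steps:
    - {"dp": [0,0,40],"roll": 0,"jaw": 57}
    - {"dp": [0,0,80],"roll": 0,"jaw": 57}
    - {"dp": [0,0,105],"roll": 0,"jaw": 57}
    - {"dp": [0,0,116],"roll": 0,"jaw": 57}
    - {"dp": [0,0,116],"roll": 0,"jaw": 57}

```text
time_s: 2.62
tcp_pos: [0.5626, -0.0139, 0.0448]
eef_rot: [180.0, -0.0, -81.3]
contact_force: [0.1, 0.1, 0.8]
gripper_width: 0.0499
gripper_force: 0.0
```

Request:
send_rows:
  steps:
    - {"dp": [0,0,0],"roll": 0,"jaw": 35}
    - {"dp": [0,0,0],"roll": 0,"jaw": 20}
    - {"dp": [0,0,0],"roll": 0,"jaw": 15}
    - {"dp": [0,0,0],"roll": 0,"jaw": 15}
  newtons: 8

```text
time_s: 3.12
tcp_pos: [0.5636, -0.013, 0.0453]
eef_rot: [-179.9, 0.0, -81.2]
contact_force: [0.5, 0.5, 3.1]
gripper_width: 0.0236
gripper_force: 8.0
```

```bash
python3 d.py 0 -35 43
```

```text
t 3.12 box-frame tcp mm [ 0.1 18.3 45.3] dp [53.3 -0.1  2.3] roll -0.0032 F [0.5 0.5 3.1] w 23.6 gf 8.0 rpy [-179.9    0.   -81.2]
```

Request:
send_rows:
  steps:
    - {"dp": [0,0,-3],"roll": 0,"jaw": 15}
    - {"dp": [14,0,-3],"roll": 0,"jaw": 15}
    - {"dp": [28,0,-3],"roll": 0,"jaw": 15}
    - {"dp": [42,0,-3],"roll": 0,"jaw": 15}
    - {"dp": [54,0,-3],"roll": 0,"jaw": 15}

```text
time_s: 3.75
tcp_pos: [0.571, -0.0668, 0.0472]
eef_rot: [-180.0, 0.1, -81.3]
contact_force: [-1.6, 12.7, -1.6]
gripper_width: 0.0237
gripper_force: 8.0
```

```bash
python3 d.py 0 -36 100; python3 - <<'E'
from plant import r
import cv2
a=r.capture('side')['image'][120:250,190:340]
cv2.imwrite('pics/slid.png',cv2.resize(a,None,fx=4,fy=4,interpolation=cv2.INTER_CUBIC))
E
```

```text
t 3.75 box-frame tcp mm [ -1.  -36.   47.2] dp [  0.   -1.  -52.8] roll -0.0051 F [-1.6 12.7 -1.6] w 23.7 gf 8.0 rpy [-1.80e+02  1.00e-01 -8.13e+01]
```

View pics/slid.png

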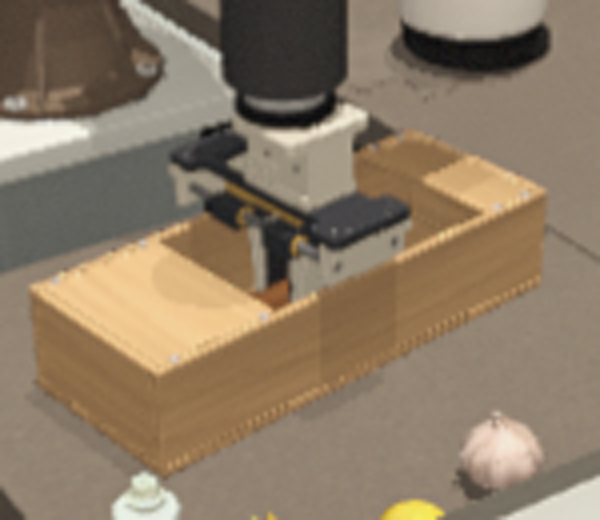

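The side view shows the pin gripped and slid under the deep board. The force of 12.7 N suggests the end touched the wall, so I'll check whether the box moved.

```bash
cat > mv.py <<'E'
from plant import r
from h import *
def match(name,reg,new=None):
    a=cv2.imread(f'pics/{name}0.png'); b=r.capture(name)['image']; y0,y1,x0,x1=reg
    f=lambda i:cv2.resize(i,None,fx=8,fy=8,interpolation=cv2.INTER_CUBIC)
    m=cv2.matchTemplate(f(b[y0-4:y1+4,x0-4:x1+4]),f(a[y0:y1,x0:x1]),cv2.TM_CCOEFF_NORMED)
    _,v,_,l=cv2.minMaxLoc(m); return (l[0]-32)/8,(l[1]-32)/8,round(v,3)
if __name__=='__main__':
    print('side deep end px shift',match('side',(200,242,192,238)),'top',match('top',(172,238,282,308)))
E
python3 mv.py; python3 d.py 0 -36 47
```

```text
side deep end px shift (-0.125, 0.125, 0.995) top (0.125, -0.125, 0.989)
t 3.9 box-frame tcp mm [ -1.  -36.6  47.4] dp [-0.7 -1.   0.4] roll -0.0048 F [-0.5 -0.3 -0.8] w 23.7 gf 8.0 rpy [180.    0.  -81.3]
```

Static force is near zero and the box has not moved. Now I'll tip the pin: lighten the grip and lift, so the board's edge holds the right part down and the left end rises.

Request:
send_rows:
  steps:
    - {"dp": [0,0,-11],"roll": 0,"jaw": 15}
    - {"dp": [0,0,-22],"roll": 0,"jaw": 15}
    - {"dp": [0,0,-32],"roll": 0,"jaw": 15}
    - {"dp": [0,0,-40],"roll": 0,"jaw": 15}
    - {"dp": [0,0,-48],"roll": 0,"jaw": 15}
  newtons: 5

```text
time_s: 4.53
tcp_pos: [0.5711, -0.0665, 0.0963]
eef_rot: [-180.0, 0.0, -81.2]
contact_force: [0.6, 0.3, -1.6]
gripper_width: 0.0237
gripper_force: 5.0
```

```bash
python3 mv.py; python3 d.py 0 -36 102; python3 - <<'E'
from plant import r
import cv2,numpy as np
a=r.capture('side')['image'][110:240,190:340]; b=r.capture('top')['image'][160:250,170:315]
a=cv2.resize(a,(400,347),interpolation=cv2.INTER_CUBIC);b=cv2.resize(b,(400,248),interpolation=cv2.INTER_CUBIC)
cv2.imwrite('pics/tip.png',np.hstack([a,cv2.copyMakeBorder(b,0,99,0,0,0)]))
E
```

```text
side deep end px shift (-0.125, 0.125, 0.995) top (0.125, -0.125, 0.989)
t 4.62 box-frame tcp mm [ -0.4 -35.7  96.7] dp [ 0.3 -0.4 -5.3] roll -0.0035 F [ 0.2 -0.1 -1.1] w 23.8 gf 5.0 rpy [-179.9   -0.   -81.2]
```

View pics/tip.png

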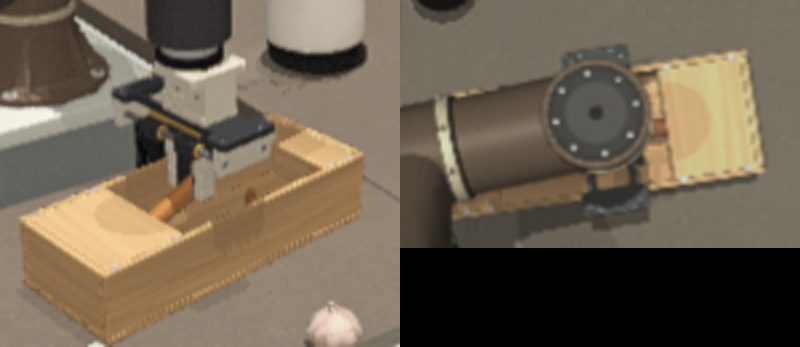

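The pin is now slanted: in the side view it runs from (155,215) up to (190,190) in the crop. I'll measure the slant by colour in the plane through mid-width.

```bash
cat > pin.py <<'E'
from plant import r
from h import *; import sys
B=np.array([.5664,-.0311,.1567])
def plane(px,c,xb=0.):
    u=cv2.undistortPoints(np.array(px,float).reshape(-1,1,2),c['K'],c['dist'])[:,0]
    R=cv2.Rodrigues(c['rvec'])[0]; o=-R.T@c['tvec'].ravel(); d=np.c_[u,np.ones(len(u))]@R
    n=np.array([np.cos(B[2]),np.sin(B[2]),0]); o2=o-[B[0],B[1],0]
    t=(xb-o2@n)/(d@n); P=o2+d*t[:,None]; m=np.array([-n[1],n[0],0])
    return np.c_[P@m,P[:,2]]*1000
c=r.capture('side'); i=c['image']; h=cv2.cvtColor(i,cv2.COLOR_BGR2HSV)
m=((h[...,0]<=13)&(h[...,1]>110)&(h[...,2]>70)).astype(np.uint8)
m[:,:185]=0;m[:,360:]=0;m[:80]=0;m[250:]=0
n,l,st,ce=cv2.connectedComponentsWithStats(m)
for k in range(1,n):
    if st[k,4]>12:
        ys,xs=np.where(l==k); P=plane(np.c_[xs,ys],c)
        vx,vy,x0,y0=cv2.fitLine(P.astype(np.float32),cv2.DIST_L2,0,.01,.01).ravel()
        print(st[k],'mid',np.round(P.mean(0)),'y',P[:,0].min().round(),P[:,0].max().round(),'z',P[:,1].min().round(),P[:,1].max().round(),'deg',round(np.degrees(np.arctan(vy/vx)),1))
E
python3 pin.py
```

```text
[277  83  17  10  71] mid [ 63. 356.] y 28.0 93.0 z 337.0 375.0 deg -22.9
[251 176  11  17  79] mid [-53.  81.] y -78.0 -37.0 z 60.0 102.0 deg 45.9
[282 181   4   5  13] mid [57. 39.] y 52.0 65.0 z 32.0 47.0 deg 85.9
```

The visible part gives a slant between 17° and 27°; the board edge and floor bound it to 17–25°. I'll draw it out along about 18°, which clears both cases.

Request:
send_rows:
  steps:
    - {"dp": [-15,0,-4],"roll": 0,"jaw": 15}
    - {"dp": [-35,0,-11],"roll": 0,"jaw": 15}
    - {"dp": [-58,0,-19],"roll": 0,"jaw": 15}
    - {"dp": [-80,0,-27],"roll": 0,"jaw": 15}
    - {"dp": [-105,0,-37],"roll": 0,"jaw": 15}
  newtons: 8

```text
time_s: 5.4
tcp_pos: [0.5546, 0.0391, 0.1332]
eef_rot: [-180.0, 0.0, -81.2]
contact_force: [0.6, 0.8, -2.0]
gripper_width: 0.0238
gripper_force: 8.0
```

```bash
python3 mv.py; python3 d.py 0 20 220; python3 pin.py; python3 - <<'E'
from plant import r
import cv2,numpy as np
a=r.capture('side')['image'][90:240,190:350]; b=r.capture('top')['image'][160:250,170:315]
a=cv2.resize(a,(480,450),interpolation=cv2.INTER_CUBIC);b=cv2.resize(b,(320,198),interpolation=cv2.INTER_CUBIC)
cv2.imwrite('pics/drawn.png',np.hstack([a,cv2.copyMakeBorder(b,0,252,0,0,0)]))
E
```

```text
side deep end px shift (-0.125, 0.125, 0.995) top (0.125, -0.125, 0.989)
t 5.5 box-frame tcp mm [  0.4  72.3 134.3] dp [ 52.3   0.4 -85.7] roll -0.0007 F [-0.9  0.6 -1.1] w 23.5 gf 8.0 rpy [-179.8    0.   -81.1]
[255 154  34  36 120] mid [ 27. 102.] y -62.0 77.0 z 63.0 140.0 deg 28.6
```

View pics/drawn.png

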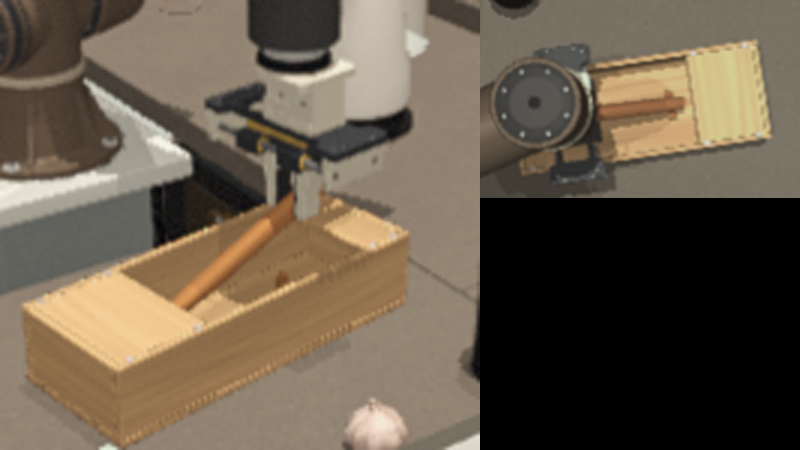

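The pin is drawn out on a slant of about 28°, its right end near (685,102) in the top crop, just clear of the deep board. The box has not moved. I'll draw a little further for margin and then raise it.

Request:
send_rows:
  steps:
    - {"dp": [-15,0,-8],"roll": 0,"jaw": 15}
    - {"dp": [-25,0,-20],"roll": 0,"jaw": 15}
    - {"dp": [-25,0,-40],"roll": 0,"jaw": 15}
    - {"dp": [-25,0,-65],"roll": 0,"jaw": 15}
    - {"dp": [-25,0,-90],"roll": 0,"jaw": 15}
  newtons: 12

```text
time_s: 6.28
tcp_pos: [0.5513, 0.0623, 0.2241]
eef_rot: [-180.0, 0.0, -81.2]
contact_force: [-0.0, -0.7, -2.2]
gripper_width: 0.0235
gripper_force: 12.0
```

```bash
python3 mv.py; python3 d.py 0 20 220; python3 pin.py; python3 - <<'E'
from plant import r
import cv2,numpy as np
a=r.capture('side')['image'][60:240,180:350]; b=r.capture('top')['image'][160:250,170:315]
a=cv2.resize(a,(425,450),interpolation=cv2.INTER_CUBIC);b=cv2.resize(b,(362,225),interpolation=cv2.INTER_CUBIC)
cv2.imwrite('pics/up.png',np.hstack([a,cv2.copyMakeBorder(b,0,225,0,0,0)]))
E
```

```text
side deep end px shift (-0.125, 0.125, 0.995) top (0.125, -0.125, 0.989)
t 6.38 box-frame tcp mm [  1.3  94.7 226.3] dp [74.7  1.1  6.3] roll -0.0032 F [-0.1  0.5 -0.6] w 23.6 gf 12.0 rpy [-179.7    0.   -81.2]
[274  82  11   7  40] mid [ 35. 370.] y 17.0 56.0 z 357.0 383.0 deg -27.6
[251 125  43  42 174] mid [ 33. 185.] y -75.0 97.0 z 142.0 231.0 deg 25.3
[251 143  21  19  28] mid [-37. 181.] y -75.0 5.0 z 163.0 197.0 deg 23.1
[282 181   4   5  13] mid [58. 39.] y 52.0 65.0 z 34.0 47.0 deg -0.2
```

View pics/up.png

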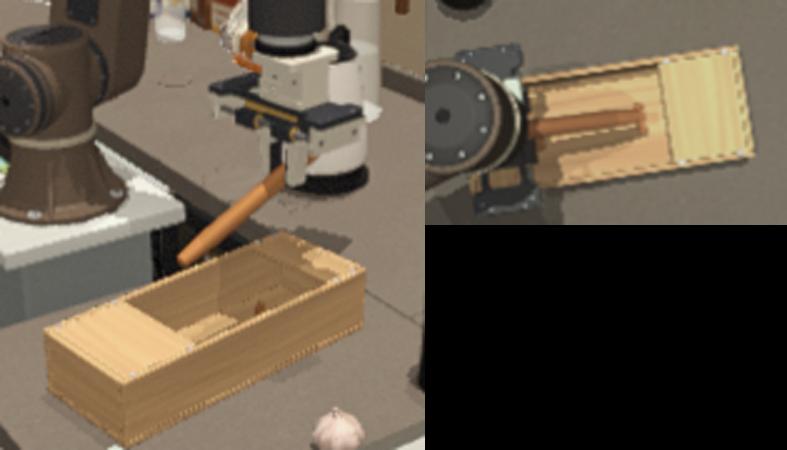

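The pin is free above the opening, slanted about 25°, with its low right end at (185,260) in the side crop. To level it I'll keep hold, lower its right end onto the deep board and let it pivot in a light grip. First I move back over the middle.

Request:
send_rows:
  steps:
    - {"dp": [20,0,0],"roll": 0,"jaw": 15}
    - {"dp": [45,0,0],"roll": 0,"jaw": 15}
    - {"dp": [68,0,10],"roll": 0,"jaw": 15}
    - {"dp": [70,0,28],"roll": 0,"jaw": 15}
    - {"dp": [70,0,42],"roll": 0,"jaw": 15}
  newtons: 8

```text
time_s: 7.15
tcp_pos: [0.5613, -0.0085, 0.179]
eef_rot: [179.9, -0.0, -81.3]
contact_force: [0.8, 0.3, -1.0]
gripper_width: 0.0236
gripper_force: 8.0
```

Request:
send_rows:
  steps:
    - {"dp": [0,0,12],"roll": 0,"jaw": 15}
    - {"dp": [0,0,24],"roll": 0,"jaw": 15}
    - {"dp": [0,0,36],"roll": 0,"jaw": 15}
    - {"dp": [0,0,48],"roll": 0,"jaw": 15}
    - {"dp": [0,0,60],"roll": 0,"jaw": 15}
  newtons: 6

```text
time_s: 7.78
tcp_pos: [0.562, -0.0071, 0.1198]
eef_rot: [-180.0, 0.0, -81.2]
contact_force: [0.2, 1.3, -0.2]
gripper_width: 0.0239
gripper_force: 6.0
```

```bash
python3 mv.py; python3 d.py 0 20 104; python3 pin.py; python3 - <<'E'
from plant import r
import cv2,numpy as np
a=r.capture('side')['image'][90:240,180:350]
cv2.imwrite('pics/lev.png',cv2.resize(a,(680,600),interpolation=cv2.INTER_CUBIC))
E
```

```text
side deep end px shift (-0.125, 0.125, 0.995) top (0.125, -0.125, 0.989)
t 7.88 box-frame tcp mm [ -1.6  24.2 119. ] dp [ 4.2 -1.6 15. ] roll -0.0038 F [ 0.5 -0.3 -0.7] w 23.6 gf 6.0 rpy [179.9  -0.  -81.2]
[231 163  46  30 143] mid [-44. 100.] y -153.0 25.0 z 87.0 126.0 deg 8.2
[282 181   4   5  13] mid [58. 39.] y 52.0 65.0 z 32.0 45.0 deg -25.4
```

View pics/lev.png

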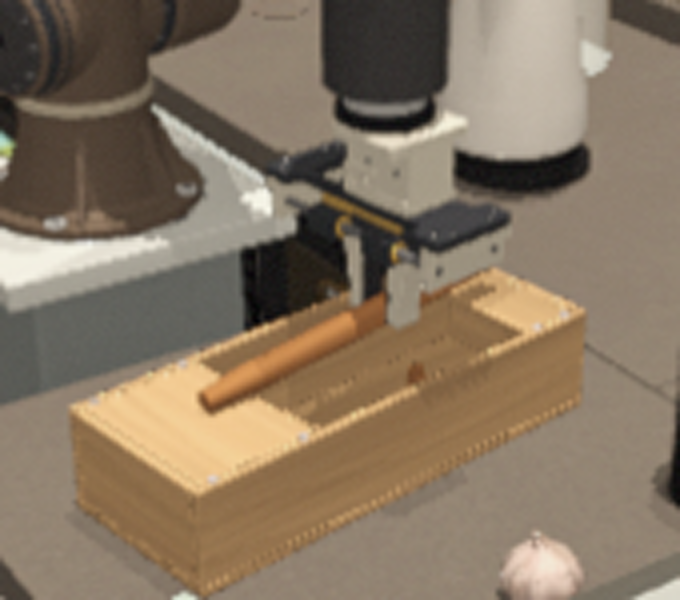

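The right end rests on the deep board at (207,398) and the pin has come down to about 6–8°. I'll lower the rest gently.

Request:
send_rows:
  steps:
    - {"dp": [0,0,4],"roll": 0,"jaw": 15}
    - {"dp": [0,0,8],"roll": 0,"jaw": 15}
    - {"dp": [0,0,11],"roll": 0,"jaw": 15}
    - {"dp": [0,0,13],"roll": 0,"jaw": 15}
    - {"dp": [0,0,13],"roll": 0,"jaw": 15}

```text
time_s: 8.6
tcp_pos: [0.562, -0.0073, 0.1079]
eef_rot: [-180.0, -0.0, -81.2]
contact_force: [-1.4, 0.1, 2.7]
gripper_width: 0.0236
gripper_force: 6.0
```

```bash
python3 mv.py; python3 d.py 0 20 104; python3 pin.py
```

```text
side deep end px shift (-0.125, 0.125, 0.995) top (0.125, -0.125, 0.989)
t 8.7 box-frame tcp mm [ -0.7  24.2 107.8] dp [ 4.2 -0.7  3.8] roll -0.0036 F [-1.9  1.9  2.2] w 23.7 gf 6.0 rpy [-180.    -0.   -81.2]
[285 161  18   9  36] mid [97. 89.] y 64.0 142.0 z 83.0 95.0 deg -0.1
[251 167  26  18 112] mid [-14.  96.] y -77.0 25.0 z 84.0 113.0 deg 7.7
[282 181   4   5  13] mid [59. 38.] y 52.0 65.0 z 32.0 45.0 deg 10.2
[231 182  19  10  47] mid [-117.   92.] y -153.0 -85.0 z 85.0 103.0 deg -4.1
```

The upward force has risen and both ends read z≈90, so it is almost lying across the boards. I'll seat it 2 mm more, then clamp firmly.

Request:
send_rows:
  steps:
    - {"dp": [0,0,2],"roll": 0,"jaw": 15}
    - {"dp": [0,0,2],"roll": 0,"jaw": 15}

```text
time_s: 9.0
tcp_pos: [0.5614, -0.0076, 0.1059]
eef_rot: [179.9, -0.0, -81.2]
contact_force: [-4.2, 0.9, 6.4]
gripper_width: 0.0237
gripper_force: 6.0
```

Request:
send_rows:
  steps:
    - {"dp": [0,0,0],"roll": 0,"jaw": 10}
    - {"dp": [0,0,0],"roll": 0,"jaw": 10}
    - {"dp": [0,0,0],"roll": 0,"jaw": 10}
  newtons: 45

```text
time_s: 9.38
tcp_pos: [0.5614, -0.0076, 0.106]
eef_rot: [180.0, -0.0, -81.2]
contact_force: [-4.7, 0.1, 7.2]
gripper_width: 0.0228
gripper_force: 45.0
```

Request:
send_rows:
  steps:
    - {"dp": [0,0,-5],"roll": 0,"jaw": 10}
    - {"dp": [0,0,-18],"roll": 0,"jaw": 10}
    - {"dp": [0,0,-35],"roll": 0,"jaw": 10}
    - {"dp": [0,0,-50],"roll": 0,"jaw": 10}
    - {"dp": [0,0,-60],"roll": 0,"jaw": 10}

```text
time_s: 10.0
tcp_pos: [0.5623, -0.0072, 0.1669]
eef_rot: [-179.9, 0.0, -81.2]
contact_force: [-0.4, 0.2, -1.5]
gripper_width: 0.0228
gripper_force: 45.0
```

```bash
python3 mv.py; python3 d.py 0 20 258; python3 pin.py
```

```text
side deep end px shift (-0.125, 0.125, 0.995) top (0.125, -0.125, 0.989)
t 10.1 box-frame tcp mm [  0.   24.3 167. ] dp [  4.3   0.  -91. ] roll -0.0036 F [ 0.1  0.6 -1.5] w 22.9 gf 45.0 rpy [-179.9    0.   -81.2]
[292  80   4  10  16] mid [ 92. 363.] y 88.0 101.0 z 345.0 374.0 deg 88.1
[285 142  21  12  57] mid [103. 152.] y 63.0 153.0 z 143.0 161.0 deg 2.0
[229 149  48  25 186] mid [-51. 154.] y -156.0 25.0 z 140.0 174.0 deg 2.1
[282 181   4   5  13] mid [58. 39.] y 52.0 65.0 z 32.0 47.0 deg -36.9
```

The pin is level (152 mm and 154 mm either side). I'll lift to 15 cm clear.

Request:
send_rows:
  steps:
    - {"dp": [0,0,-20],"roll": 0,"jaw": 10}
    - {"dp": [0,0,-45],"roll": 0,"jaw": 10}
    - {"dp": [0,0,-68],"roll": 0,"jaw": 10}
    - {"dp": [0,0,-84],"roll": 0,"jaw": 10}
    - {"dp": [0,0,-90],"roll": 0,"jaw": 10}

```text
time_s: 10.78
tcp_pos: [0.562, -0.0072, 0.2559]
eef_rot: [-180.0, 0.0, -81.2]
contact_force: [-0.1, -0.2, -1.6]
gripper_width: 0.0228
gripper_force: 45.0
```

Request:
send_rows:
  steps:
    - {"dp": [0,0,0],"roll": 0,"jaw": 10}
    - {"dp": [0,0,0],"roll": 0,"jaw": 10}
    - {"dp": [0,0,0],"roll": 0,"jaw": 10}

```text
time_s: 11.15
tcp_pos: [0.5616, -0.0074, 0.2548]
eef_rot: [179.9, -0.0, -81.2]
contact_force: [0.2, -0.1, -1.5]
gripper_width: 0.0227
gripper_force: 45.0
```

```bash
python3 mv.py; python3 d.py 0 20 257; python3 pin.py; python3 - <<'E'
from plant import r
import cv2,numpy as np
a=r.capture('side')['image'][60:260,160:400]; b=r.capture('top')['image'][130:270,150:370]
a=cv2.resize(a,(440,367),interpolation=cv2.INTER_CUBIC);b=cv2.resize(b,(360,229),interpolation=cv2.INTER_CUBIC)
cv2.imwrite('pics/end.png',np.hstack([a,cv2.copyMakeBorder(b,0,138,0,0,0)]))
E
```

```text
side deep end px shift (-0.125, 0.125, 0.995) top (0.125, -0.125, 0.986)
t 11.25 box-frame tcp mm [ -0.9  24.2 255.1] dp [ 4.2 -0.9 -1.9] roll -0.0037 F [ 0.4  0.5 -1. ] w 22.9 gf 45.0 rpy [180.   -0.  -81.2]
[286 115  20  12  61] mid [101. 242.] y 66.0 149.0 z 234.0 255.0 deg 0.1
[226 122  51  24 190] mid [-51. 244.] y -161.0 25.0 z 233.0 262.0 deg 2.0
```

View pics/end.png

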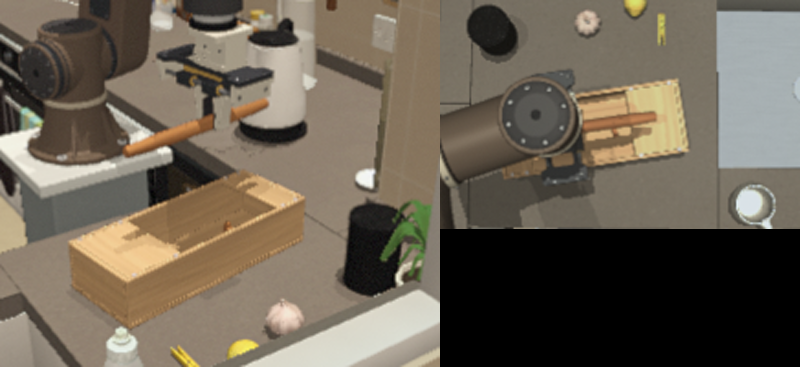

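The pin hangs level and parallel to the box, about 15 cm above it, running from (125,152) to (268,104) in the side crop. The box, jar, garlic and mug are where they started.

```bash
python3 -c "
from plant import r
print(r.close_job())"
```

```text
the job is handed in; nothing more can be done
None
```

I drew the rolling pin out on the slant and handed the job in at about 11 s; it is held level about 15 cm above the box, which did not move, nor did the jar, garlic or mug. To level it I rested its ends briefly on the box top while still gripping it.

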